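# Set the metering valve and lock the setting

### The arm

A 7-joint arm with a two-finger parallel gripper is mounted at the origin on a cart in front of the work surface, level with it; the furniture and walls round the work are solid. World frame = base frame: x ahead of the robot, y to its left, z up, the work surface at z = 0. Lengths are in m, angles in rad, forces in N, time in s.
With the tool pointing down it reaches from about 0.4 to 0.85 m from the base axis. Payload 10.4 kg.
Tool frame: the origin (TCP) lies midway between the tips of the shut fingers; the grasp point (between the pads) lies 19 mm behind it; z points along the fingers, y is the line along which they close (so a half turn about z gives the same grasp; the last joint's range is limited). The gripper opens to 85 mm and grips with 20 to 120 N. Pads are 22 mm wide; open, the fingers measure 114 mm over their backs; the gripper's body (76 mm by 85 mm) begins 54 mm behind the grasp point. The pads swing forward as they close: fully open they stand 13 mm farther back than shut.
Start: joints at [-1.245, 0.332, -0.065, 1.46, 0.022, 1.35, -0.088], TCP at [0.214, 0.587, 0.231] pointing down, gripper open.
Joint ranges: [-2.6, 2.6], [-0.5, 2.12], [-1.47, 1.34], [0.16, 2.42], [-1.27, 4.41], [0.06, 2.06], [-2.6, 2.6]. Speed limits (rad/s): [2.22, 2.22, 2.79, 2.79, 3.14, 3.14, 3.14].

### API

Orientations are given as a unit quaternion [x, y, z, w].
In Python, from workcell import get_obs, camera, camera_params, hand_in gives the robot as it stands.
- The arm moves only by the tool carry_out, never from a script. Its argument "commands" is a list that holds one entry, the list of rows, each a list of 6 numbers: the shift along the tool's x, y, z in units of 40 mm (1.0 is 40 mm), then the turn, a rotation vector about the tool's x, y, z in units of 6 degrees (1.0 is 6 degrees). In form: [[[x, y, z, ax, ay, az], ...]]. A call has 1 to 20 rows; each row shifts and turns the commanded pose from where the row before left it, along the tool's axes as they then stand; what a row does not reach is not made up. A row lasts 1/12 s, in which the tool goes at most 41.7 mm and 7.16 degrees, less where a joint would pass 70% of its speed; a pose out of reach is approached as far as the arm can. A call is refused whole if a number of a shift passes 1 or a number of a turn 1, either way. A call with a gripper value outside its range is refused whole. "hand" is the closure, from -1 (fully open) to 1 (shut), set as the call begins (left out, the last holds). The fingers move at their own pace and stop on an object; "force" is the grip in N (left out, the last holds). Time passes only in rows, so rows that do not move let the fingers close. It gives the time, the measured TCP pose, the force, the opening and the grip force at its end, in the units of the state.
- get_obs(): the state, without advancing time (a new reading comes with each control period).
- camera(name): name is "scene" or "top" or "wrist"; returns the picture (420x560x3 uint8, red, green, blue); there is no depth.
- camera_params(name): a dict with "mtx" (3x3 intrinsics, pixels), "R" (3x3) and "t" (3): a world point X has camera coordinates R X + t. Camera axes: x right, y down, z forward; pixel columns grow to the right and rows downward; lengths in m; the calibration is good to about 2 mm. A picture is of the moment at which its call begins: read the wrist's pose just before it. camera_params takes no time and is no camera call; for the wrist camera it gives the pose at the moment of the call.
- hand_in(): hands the job in; it is judged then, once.
The state is a dict: "clock": time; "joint_pos": joint angles; "joint_velocities": joint speeds; "tau": joint torques, N m; "position": TCP position; "ee_rot": TCP orientation; "ft_force": force on the tool from outside, world axes, zero at the start; "torque": the same for the moment, N m; "grip_width": opening from 0.0 (shut) to 1.0 (fully open); "grasp_force": force on a finger pad.
Only numpy, scipy, OpenCV 4.12 (cv2) and the standard library are available. Lean on these libraries where they do the work, as an engineer would, in place of code of your own. Each camera call takes 0.05 s, during which the arm holds its last target. There are 200 camera calls.

### The job

Turn the metering valve's large black knob counter-clockwise until its pointer lines up with the small setting tab on the dial's rim. Then turn the separate lock ring above it clockwise until it is firmly tight; feel for it, and do not force it: stop well before it would carry the knob round with it. Leave the tab and the things round the valve where they are, and let go.

Things in the scene. Friction and masses are not known exactly. Their poses are not given: they have to be found in the camera images.
- valve: metering valve, fixed to the worktop: 120 x 120 mm foot plate, a 52 mm block with brass hose barbs to both sides (+y and -y), and on it a round dial plate of 108 mm diameter whose top is 64 mm above the worktop. Origin under its centre on the worktop, z up along the axis that knob and ring turn about; the graduated arc faces its -x side
- knob: the knob: black fluted drum, 56 mm diameter, from 4 to 40 mm above the dial plate (68 to 104 mm above the worktop). It turns about the vertical axis and stays where it is left; turning it takes 0.8 N m. Origin on the axis at the dial's top; its x axis points along the pointer. It starts 0.4 to 1.5 rad clockwise (seen from above) of the tab
- knob_grip (a point): point on the axis inside the knob, 25 mm above the dial plate: a height to grip the knob at (89 mm above the worktop); fingertips then clear the dial, the pointer and the tab, if they reach no more than 21 mm lower
- pointer_tip (a point): tip of the knob's thin steel pointer, 42 mm from the axis, 3 mm above the dial plate; turns with the knob; its x axis points outward
- tab_mark (a point): inner end of the setting tab (a dark steel clip 5 mm wide and 3 mm high on the dial's rim, 42 to 57 mm from the axis). The point lies 42 mm from the axis and 3 mm above the dial plate, where the pointer tip shall come; its x axis points outward. The tab can be pushed along the rim but must stay
- lock_ring: the lock ring: knurled steel cylinder, 36 mm diameter, 29 mm high over the knob, from 107 to 136 mm above the worktop (3 mm gap over the knob). Origin on the axis at its underside; x axis along the mark on its top. Tightens clockwise (seen from above). Loose, it turns against 0.2 N m of friction; once the hand stops, this friction may hold part of the load, so a moment read at rest may be up to 0.4 N m below that while turning
- ring_grip (a point): axis point in the lock ring, 20 mm above its underside (127 mm above the worktop), a height to grip it at. After 0.4 to 1.7 rad, at an angle that nothing shows, it meets a spring washer in the knob; the washer's moment then grows by about 1.3 N m per rad. From 0.3 N m of it the ring is tight; over 0.6 it is forced; at 0.8 it carries the knob along. Let go, it springs back a little, still jammed
- jar: sample jar with a wide red lid, 56 mm diameter, 60 mm high, a bystander close to the valve, to be left alone; origin under its centre
- small_beaker: small glass beaker, 48 mm diameter, 53 mm high, a bystander close to the valve, to be left alone; origin under its centre
- petri: stack of petri dishes, 93 mm diameter, 46 mm high, a bystander close to the valve, to be left alone; origin under its centre
Not all that is in view belongs to the job. What is shaped like the valve but green or turquoise is not meant.

How it is judged:
By the outcome, as a careful person would: the job done as asked, in the order asked, and still so for the second after the job is handed in, with the robot touching nothing.
It also fails if it takes over 64 s, if anything falls off the work surface, if the arm or the gripper's body presses on something with over 40 N, if the wrist force passes 120 N, or if a joint passes its speed limit or range.

## Working session

There is one attempt and no reset: what is moved stays moved. The work goes in short steps, Python scripts to look and compute and a tool call to move; the robot and the scene stay as the last step left them, time stands still between calls to the robot, and variables do not carry over. Pictures are saved under pics/ and viewed, at most 10 in all, crops included, and the job is handed in when it is done.

Besides the shell and the picture viewer there is one more tool, called in YAML: its name, and indented under it one key for each argument. carry_out: Moves the arm, as the interface text tells. Its arguments: {"type":"object","properties":{"commands":{"type":"array"},"hand":{"type":"number"},"force":{"type":"number"}},"required":["commands"]}

```bash
mkdir -p pics; python3 - <<'E'
from workcell import *
import cv2,numpy as np
o=get_obs();print({k:np.round(v,3).tolist() for k,v in o.items()})
a=camera("scene");b=camera("top")
for n in("scene","top"):
  p=camera_params(n);print(n,np.round(p["mtx"],1).tolist(),np.round(p["R"],3).tolist(),np.round(p["t"],3).tolist())
cv2.imwrite("pics/s.png",a[:,:,::-1]);cv2.imwrite("pics/t.png",b[:,:,::-1])
E
```

```text
{'clock': 0.0, 'joint_pos': [-1.245, 0.333, -0.065, 1.461, 0.022, 1.35, -0.089], 'joint_velocities': [0.002, 0.001, 0.0, -0.002, -0.0, 0.001, -0.0], 'tau': [0.0, -62.543, 0.049, -39.162, 0.016, 0.009, -0.0], 'position': [0.213, 0.587, 0.23], 'ee_rot': [0.174, 0.985, -0.001, -0.0], 'ft_force': [0.654, 0.407, 0.403], 'torque': [0.011, 0.01, -0.024], 'grasp_force': 0.0, 'grip_width': 0.998}
scene [[404.2, 0.0, 274.9], [0.0, 404.2, 207.2], [0.0, 0.0, 1.0]] [[0.857, -0.515, 0.0], [-0.375, -0.625, -0.685], [0.353, 0.587, -0.729]] [-0.465, 0.338, 0.856]
top [[384.6, 0.0, 274.5], [0.0, 384.6, 206.3], [0.0, 0.0, 1.0]] [[-0.024, -1.0, 0.013], [-0.986, 0.022, -0.163], [0.163, -0.017, -0.987]] [0.104, 0.567, 1.011]
```

View pics/t.png

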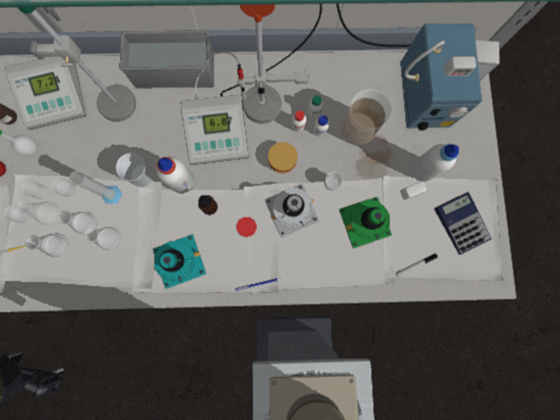

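View pics/s.png

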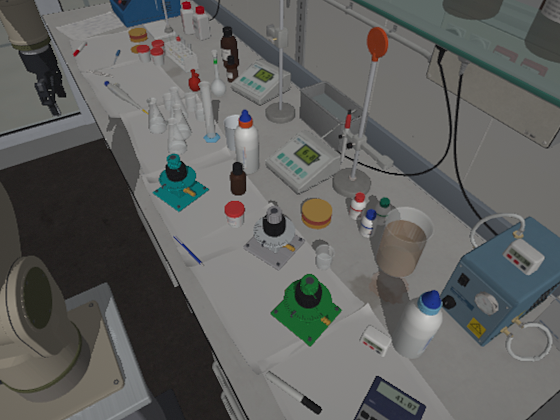

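The top view shows the grey valve at about (292,208), with its black knob and steel ring at about (293,204). The red jar is at (246,227), the petri stack at (282,157), the beaker at (332,181), and the green and turquoise decoys are to either side. Next I'll locate the valve roughly and enlarge it.

```bash
cat > h.py <<'E'
from workcell import *
import cv2,numpy as np
def ray(p,u,v,z):
    R,t,K=map(np.array,(p["R"],p["t"],p["mtx"]))
    d=R.T@np.linalg.solve(K,[u,v,1.]);c=-R.T@t
    return c+d*(z-c[2])/d[2]
def proj(p,X):
    q=np.array(p["mtx"])@(np.array(p["R"])@np.asarray(X)+p["t"]);return q[:2]/q[2]
E
python3 - <<'E'
from h import *
p=camera_params("top");q=camera_params("scene")
a=cv2.imread("pics/t.png");b=cv2.imread("pics/s.png")
for n,u,v,z in(("ring",293,203,.136),("knob",293,205,.104),("plate",291.5,209,.01),("jar",246,227,.06),("petri",282,157,.046),("beaker",333,181,.053)):print(n,ray(p,u,v,z).round(3))
print("scene ring",ray(q,275,209,.136).round(3))
c=np.hstack([cv2.resize(a[175:245,255:325],(400,400),interpolation=2),cv2.resize(b[195:270,240:315],(400,400),interpolation=2)])
cv2.imwrite("pics/c.png",c)
E
```

```text
ring [0.562 0.046 0.136]
knob [0.562 0.044 0.104]
plate [0.566 0.042 0.01 ]
jar [0.512 0.169 0.06 ]
petri [0.709 0.066 0.046]
beaker [ 0.635 -0.073  0.053]
scene ring [0.568 0.043 0.136]
```

View pics/c.png

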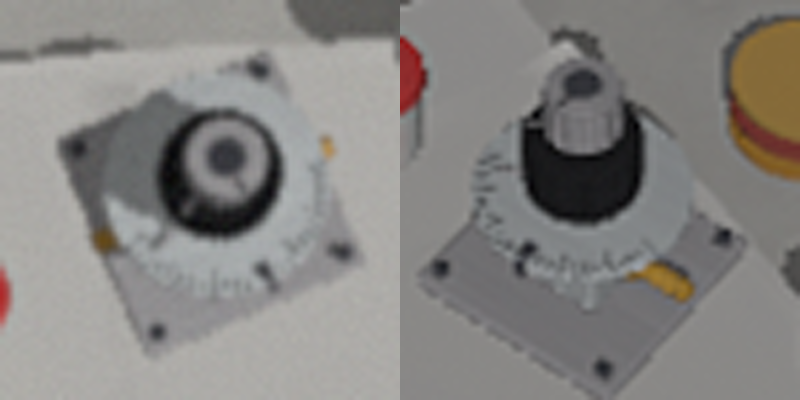

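The crops show the tab on the rim at top px (301.7,223) and the pointer at about (284,216). That leaves the knob about 80° clockwise of the tab. The valve axis is near (0.564, 0.044), so I'll set out above it.

carry_out:
  commands:
    - [[-0.81,-0.61,0,0,0,0],[-0.81,-0.61,0,0,0,0],[-0.81,-0.61,0,0,0,0],[-0.81,-0.61,0,0,0,0],[-0.81,-0.61,0,0,0,0],[-0.81,-0.61,0,0,0,0],[-0.81,-0.61,0,0,0,0],[-0.81,-0.61,0,0,0,0],[-0.81,-0.61,0,0,0,0],[-0.81,-0.61,0,0,0,0],[-0.81,-0.61,0,0,0,0],[-0.81,-0.61,0,0,0,0],[-0.81,-0.61,0,0,0,0],[-0.81,-0.61,0,0,0,0],[-0.81,-0.61,0,0,0,0],[-0.81,-0.61,0,0,0,0],[0,0,0,0,0,1],[0,0,0,0,0,1],[0,0,0,0,0,1],[0,0,0,0,0,1]]
  hand: -1

```text
clock: 1.77
position: [0.5672, 0.043, 0.2308]
ee_rot: [0.377, 0.926, -0.0, -0.0]
ft_force: [1.2, -0.1, 0.1]
grip_width: 1.002
grasp_force: 0.0
```

carry_out:
  commands:
    - [[0,0,0,0,0,1],[0,0,0,0,0,1],[0,0,0,0,0,1],[0,0,0,0,0,1],[0,0,0,0,0,1],[0,0,0,0,0,1],[0,0,0,0,0,1],[0,0,0,0,0,1],[0,0,0,0,0,1],[0,0,0,0,0,0],[0,0,0,0,0,0]]

```text
clock: 2.68
position: [0.5672, 0.0434, 0.231]
ee_rot: [0.754, 0.657, -0.0, -0.0]
ft_force: [-0.2, 0.9, -0.3]
grip_width: 1.004
grasp_force: 0.0
```

```bash
python3 - <<'E'
from h import *
o=get_obs();print({k:np.round(v,3).tolist() for k,v in o.items()})
p=camera_params("wrist");w=camera("wrist");t=camera("top")
np.savez("w1.npz",mtx=p["mtx"],R=p["R"],t=p["t"])
cv2.imwrite("pics/w1.png",w[:,:,::-1])
for X in([.564,.044,.136],[.564,.044,.067],[.522,.044,.067]):print(proj(p,X).round(1))
E
```

```text
{'clock': 2.683, 'joint_pos': [-0.648, 0.222, 0.575, 1.642, -0.124, 1.315, -0.188], 'joint_velocities': [0.005, -0.002, -0.007, -0.002, 0.002, -0.001, 0.027], 'tau': [-0.125, -46.422, 5.5, -38.534, 0.002, 0.005, -0.809], 'position': [0.567, 0.043, 0.231], 'ee_rot': [0.754, 0.657, -0.0, -0.0], 'ft_force': [-0.172, 0.894, -0.315], 'torque': [-0.009, -0.002, -0.017], 'grasp_force': 0.0, 'grip_width': 1.004}
[269.  212.1]
[270.  192.3]
[231.2 197.4]
```

View pics/w1.png

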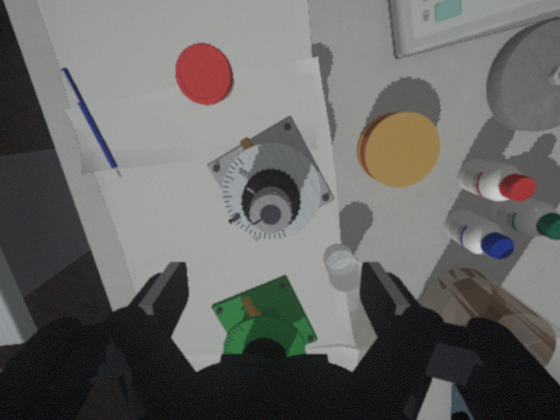

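The wrist view puts the ring at about (271,213), the pointer tip at about (240,169) and the tab at about (235,217). I'll enlarge it and measure.

```bash
python3 - <<'E'
from h import *
p=dict(np.load("w1.npz"));a=cv2.imread("pics/w1.png")
c=cv2.resize(a[135:255,200:340],None,fx=5,fy=5,interpolation=2)
cv2.imwrite("pics/c2.png",c)
# ring top: circle
g=cv2.cvtColor(a,6)
print(cv2.HoughCircles(cv2.medianBlur(g[135:255,200:340],3),3,1.5,20,param1=120,param2=0.6,minRadius=15,maxRadius=60))
E
```

```text
[[[ 74.25      53.25      49.199997]
  [ 74.25      29.25      59.1     ]
  [ 69.75      81.75      22.35    ]
  [ 93.75      83.25      44.25    ]
  [ 56.25      63.75      30.75    ]
  [ 44.25      44.25      33.6     ]
  [ 93.75      38.25      42.449997]
  [ 96.75      17.25      57.449997]
  [ 59.25       9.75      55.800003]
  [ 12.75      65.25      38.85    ]
  [  3.75      84.75      58.949997]
  [ 89.25     102.75      50.85    ]
  [105.75      65.25      27.3     ]
  [ 32.25      18.75      22.95    ]
  [ 38.25      72.75      22.65    ]
  [  3.75      44.25      52.199997]
  [ 54.75      98.25      43.65    ]
  [ 81.75       3.75      49.199997]
  [ 24.75      38.25      19.05    ]
  [135.75      62.25      35.7     ]
  [101.25     119.25      59.1     ]
  [  8.25      15.75      30.45    ]
  [126.75      83.25      47.25    ]
  [122.25     102.75      37.5     ]
  [132.75      21.75      21.3     ]
  [  2.25     119.25      57.449997]
  [ 20.25     110.25      37.5     ]
  [138.75     114.75      57.449997]
  [ 47.25     119.25      35.4     ]
  [113.25      32.25      24.      ]
  [ 32.25      92.25      17.25    ]
  [111.75       3.75      43.800003]
  [ 68.25     119.25      32.4     ]
  [140.25      42.75      15.75    ]]]
```

View pics/c2.png

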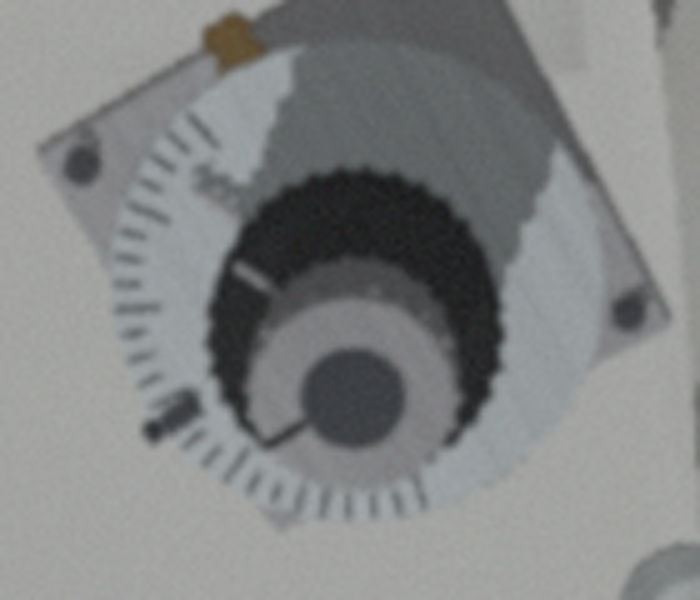

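The crop shows the dial centre at (359,280), the ring top at (353,395), the tab running from (193,402) to (147,431), and the pointer at about (195–230, 165–205).

```bash
python3 - <<'E'
from h import *
p=dict(np.load("w1.npz"));f=lambda x,y,z:ray(p,200+(x-2)/5,135+(y-2)/5,z)
c=f(359,280,.064);r=f(353,395,.136)
print("dial",c.round(4),"ring",r.round(4))
for n,x,y,z in(("ptr out",197,168,.067),("ptr in",228,205,.067),("mark out",236,266,.104),("mark in",268,290,.104),("tab in",193,402,.067),("tab out",147,431,.067)):
  d=(f(x,y,z)-c)[:2];print(n,np.hypot(*d).round(4),np.degrees(np.arctan2(d[1],d[0])).round(1))
E
```

```text
dial [0.5656 0.0449 0.064 ] ring [0.5649 0.0426 0.136 ]
ptr out 0.0417 136.0
ptr in 0.0322 140.6
mark out 0.0258 143.5
mark in 0.0185 147.3
tab in 0.045 -151.5
tab out 0.0573 -152.2
```

carry_out:
  commands:
    - [[0,-0.05,0.5,0,0,0],[0,0,0.5,0,0,0],[0,0,0.5,0,0,0],[0,0,0.5,0,0,0],[0,0,0.5,0,0,0],[0,0,0.5,0,0,0],[0,0,0.5,0,0,0],[0,0,0.25,0,0,0],[0,0,0.2,0,0,0],[0,0,0,0,0,0],[0,0,0,0,0,0]]
  hand: -1

```text
clock: 3.7
position: [0.5657, 0.0436, 0.0738]
ee_rot: [0.754, 0.656, 0.0, 0.0]
ft_force: [-0.4, -0.9, 0.1]
grip_width: 1.001
grasp_force: 0.0
```

carry_out:
  commands:
    - [[0,0,0,0,0,0],[0,0,0,0,0,0],[0,0,0,0,0,0],[0,0,0,0,0,0],[0,0,0,0,0,0],[0,0,0,0,0,0],[0,0,0,0,0,0],[0,0,0,0,0,0],[0,0,0,0,0,0],[0,0,0,0,0,0]]
  hand: 1
  force: 70

```text
clock: 4.53
position: [0.5643, 0.044, 0.0745]
ee_rot: [0.755, 0.656, -0.0, -0.001]
ft_force: [-12.8, 1.7, 15.4]
grip_width: 0.639
grasp_force: 71.7
```

```bash
python3 - <<'E'
from h import *
o=get_obs();print({k:np.round(v,3).tolist() for k,v in o.items()})
E
```

```text
{'clock': 4.533, 'joint_pos': [-0.602, 0.378, 0.534, 1.817, -0.226, 1.009, -0.116], 'joint_velocities': [-0.0, 0.001, -0.001, 0.0, -0.002, -0.002, -0.002], 'tau': [0.896, -46.939, 8.232, -33.983, 0.151, -3.689, 0.057], 'position': [0.564, 0.044, 0.074], 'ee_rot': [0.755, 0.656, -0.0, -0.001], 'ft_force': [-12.819, 1.747, 15.4], 'torque': [0.137, 2.179, -0.016], 'grasp_force': 71.668, 'grip_width': 0.639}
```

carry_out:
  commands:
    - [[0,-0.04,0,0,0,0],[0,0,0,0,0,-0.5],[0,0,0,0,0,-1],[0,0,0,0,0,-1],[0,0,0,0,0,-1],[0,0,0,0,0,-1],[0,0,0,0,0,-1],[0,0,0,0,0,-1],[0,0,0,0,0,-1],[0,0,0,0,0,-1],[0,0,0,0,0,-1],[0,0,0,0,0,-0.5],[0,0,0,0,0,0],[0,0,0,0,0,0],[0,0,0,0,0,0]]

```text
clock: 5.78
position: [0.5618, 0.0431, 0.0745]
ee_rot: [0.325, 0.946, -0.001, -0.002]
ft_force: [-17.4, -3.1, 18.8]
grip_width: 0.632
grasp_force: 75.0
```

```bash
python3 - <<'E'
from h import *
o=get_obs();print({k:np.round(v,3).tolist() for k,v in o.items()})
p=camera_params("wrist");w=camera("wrist");t=camera("top")
np.savez("w2.npz",mtx=p["mtx"],R=p["R"],t=p["t"])
cv2.imwrite("pics/w2f.png",w[:,:,::-1])
u,v=proj(p,[.565,.044,.067]).astype(int);print(u,v)
x0,y0=max(u-80,0),max(v-80,0);print(x0,y0)
c=cv2.resize(w[y0:y0+150,x0:x0+160,::-1],None,fx=4,fy=4,interpolation=2);cv2.imwrite("pics/w2.png",c)
E
```

```text
{'clock': 5.783, 'joint_pos': [-0.449, 0.351, 0.347, 1.814, -0.139, 1.004, 0.862], 'joint_velocities': [-0.003, 0.001, 0.0, 0.0, -0.0, -0.002, -0.001], 'tau': [-0.364, -47.543, 4.461, -35.947, -0.938, -5.397, -0.742], 'position': [0.562, 0.043, 0.074], 'ee_rot': [0.325, 0.946, -0.001, -0.002], 'ft_force': [-17.382, -3.11, 18.771], 'torque': [-0.465, 3.327, 0.736], 'grasp_force': 75.034, 'grip_width': 0.632}
276 261
196 181
```

View pics/w2.png

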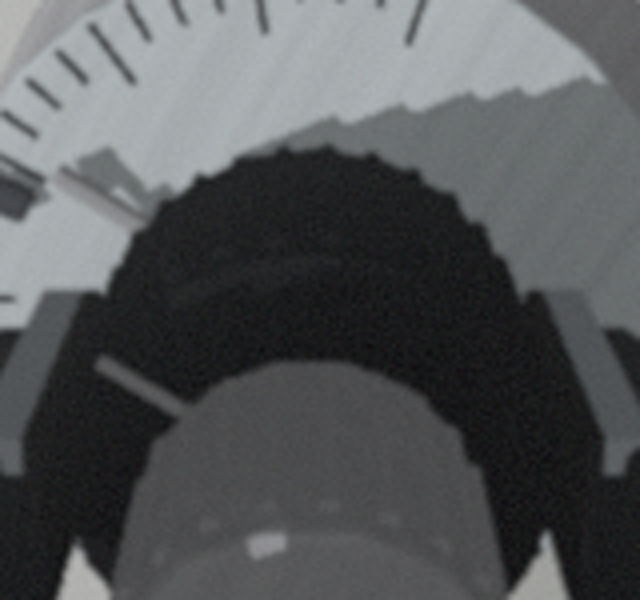

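The pointer tip is at crop (60,177) and the tab at the left edge, around (20,195), so they're nearly aligned. I need a crop further left.

```bash
python3 - <<'E'
from h import *
w=cv2.imread("pics/w2f.png");c=cv2.resize(w[195:265,165:255],None,fx=8,fy=8,interpolation=2);cv2.imwrite("pics/w2b.png",c)
E
```

```text
(no output)
```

View pics/w2b.png

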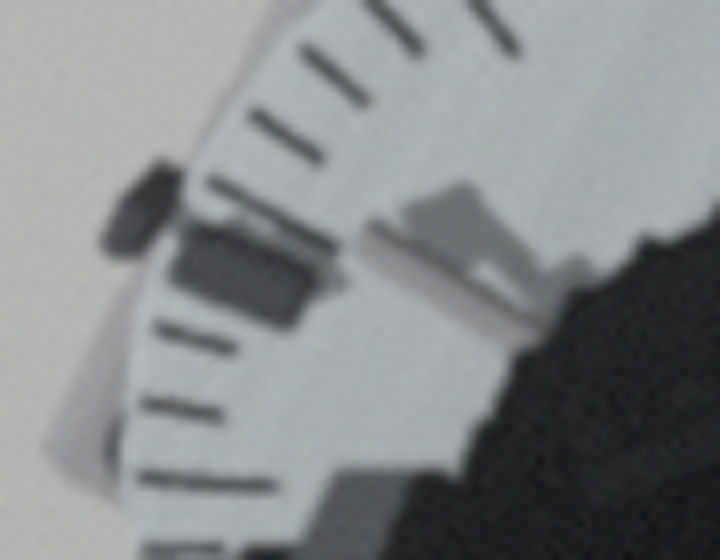

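The tab's top runs from inner (303,296) to outer (180,255), and the pointer from (528,332) to tip (366,246).

```bash
python3 - <<'E'
from h import *
p=dict(np.load("w2.npz"));f=lambda x,y,z=.067:ray(p,165+(x-3.5)/8,195+(y-3.5)/8,z)[:2]
P=[f(528,332),f(366,246)];T=[f(303,296),f(180,255)]
a=lambda d:np.degrees(np.arctan2(d[1],d[0])).round(1)
print("dir ptr",a(P[1]-P[0]),"dir tab",a(T[1]-T[0]))
# axis from ptr line: 42mm behind tip
c1=P[1]-.042*(P[1]-P[0])/np.linalg.norm(P[1]-P[0]);c2=T[0]-.042*(T[1]-T[0])/np.linalg.norm(T[1]-T[0])
print(c1,c2)
for c in([.565,.044],c1,[.566,.045]):
  c=np.array(c);print([ (a(q-c),round(np.hypot(*(q-c)),4)) for q in P+T], (a(T[0]-c)-a(P[1]-c)).round(1))
o=get_obs()
print(np.degrees(2*np.arctan2(.946,.325)-2*np.arctan2(.656,.755)))
E
```

```text
dir ptr -158.2 dir tab -148.0
[0.56474029 0.04454945] [0.56143086 0.04545804]
[(np.float64(-159.4), np.float64(0.0297)), (np.float64(-159.1), np.float64(0.042)), (np.float64(-152.0), np.float64(0.0444)), (np.float64(-151.4), np.float64(0.053))] 7.1
[(np.float64(-158.2), np.float64(0.0296)), (np.float64(-158.2), np.float64(0.042)), (np.float64(-151.3), np.float64(0.0444)), (np.float64(-150.7), np.float64(0.053))] 6.9
[(np.float64(-158.3), np.float64(0.031)), (np.float64(-158.3), np.float64(0.0433)), (np.float64(-151.5), np.float64(0.0457)), (np.float64(-151.0), np.float64(0.0543))] 6.8
60.10643141521099
```

carry_out:
  commands:
    - [[0.02,-0.02,0,0,0,-0.4],[0,0,0,0,0,-0.4],[0,0,0,0,0,-0.37],[0,0,0,0,0,0],[0,0,0,0,0,0],[0,0,0,0,0,0]]

```text
clock: 6.38
position: [0.5616, 0.0428, 0.0745]
ee_rot: [0.267, 0.964, -0.0, -0.001]
ft_force: [-11.1, -3.3, 13.2]
grip_width: 0.638
grasp_force: 74.5
```

```bash
python3 - <<'E'
from h import *
o=get_obs();print({k:np.round(v,3).tolist() for k,v in o.items()})
p=camera_params("wrist");w=camera("wrist")
np.savez("w3.npz",mtx=p["mtx"],R=p["R"],t=p["t"])
cv2.imwrite("pics/w3f.png",w[:,:,::-1])
u,v=proj(p,[.565-.042*.88,.044-.042*.48,.067]).astype(int);x0,y0=u-40,v-35;print(x0,y0)
cv2.imwrite("pics/w3.png",cv2.resize(w[y0:y0+70,x0:x0+90,::-1],None,fx=8,fy=8,interpolation=2))
E
```

```text
{'clock': 6.383, 'joint_pos': [-0.433, 0.347, 0.326, 1.815, -0.13, 1.002, 0.976], 'joint_velocities': [-0.0, -0.0, 0.001, -0.001, 0.002, -0.0, 0.0], 'tau': [-1.126, -49.265, 3.594, -34.865, -0.676, -3.782, -0.187], 'position': [0.562, 0.043, 0.075], 'ee_rot': [0.267, 0.964, -0.0, -0.001], 'ft_force': [-11.073, -3.345, 13.165], 'torque': [-0.457, 2.407, 0.202], 'grasp_force': 74.546, 'grip_width': 0.638}
170 191
```

View pics/w3.png

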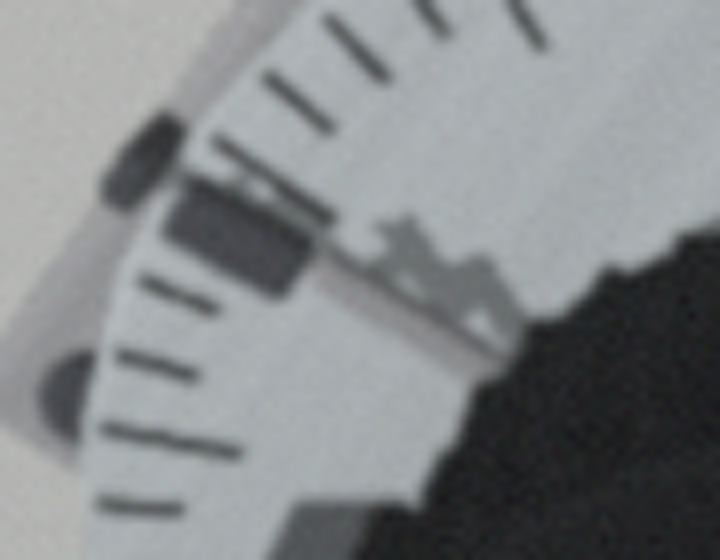

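The pointer now runs from (487,365) to tip (324,270), and the tab from (298,268) to (175,208). I'll compute what remains.

```bash
python3 - <<'E'
from h import *
p=dict(np.load("w3.npz"));f=lambda x,y,z=.067:ray(p,170+(x-3.5)/8,191+(y-3.5)/8,z)[:2]
P=[f(487,365),f(324,270)];T=[f(298,268),f(175,208)]
a=lambda d:np.degrees(np.arctan2(d[1],d[0])).round(1)
print("dir",a(P[1]-P[0]),a(T[1]-T[0]))
for c in([.565,.044],[.5647,.0445],[.566,.045]):
  c=np.array(c);print([(a(q-c),round(np.hypot(*(q-c)),4)) for q in P+T])
E
```

```text
dir -153.8 -149.2
[(np.float64(-152.5), np.float64(0.03)), (np.float64(-152.9), np.float64(0.0427)), (np.float64(-151.9), np.float64(0.0442)), (np.float64(-151.4), np.float64(0.0533))]
[(np.float64(-151.4), np.float64(0.0299)), (np.float64(-152.1), np.float64(0.0426)), (np.float64(-151.1), np.float64(0.0442)), (np.float64(-150.8), np.float64(0.0532))]
[(np.float64(-151.7), np.float64(0.0313)), (np.float64(-152.3), np.float64(0.044)), (np.float64(-151.3), np.float64(0.0456)), (np.float64(-151.0), np.float64(0.0546))]
```

About 1° remains. I'll nudge it, then release.

carry_out:
  commands:
    - [[0,0,0,0,0,-0.25],[0,0,0,0,0,0],[0,0,0,0,0,0],[0,0,0,0,0,0]]

```text
clock: 6.77
position: [0.5615, 0.0428, 0.0745]
ee_rot: [0.255, 0.967, -0.0, -0.001]
ft_force: [-11.4, -2.9, 14.0]
grip_width: 0.634
grasp_force: 74.6
```

carry_out:
  commands:
    - [[0,0,0,0,0,0],[0,0,0,0,0,0],[0,0,0,0,0,0],[0,0,0,0,0,0],[0,0,0,0,0,0],[0,0,0,0,0,0],[0,0,0,0,0,0]]
  hand: -1

```text
clock: 7.35
position: [0.5628, 0.0438, 0.0733]
ee_rot: [0.254, 0.967, 0.0, 0.0]
ft_force: [0.2, -0.1, 0.2]
grip_width: 1.001
grasp_force: 0.0
```

```bash
python3 - <<'E'
from h import *
from scipy.spatial.transform import Rotation as Ro
o=get_obs();print({k:np.round(v,4).tolist() for k,v in o.items()})
print("to axis, tool units",Ro.from_quat(o["ee_rot"]).inv().apply(np.array([.565,.044,.110])-o["position"])/.04)
p=camera_params("wrist");w=camera("wrist")
np.savez("w4.npz",mtx=p["mtx"],R=p["R"],t=p["t"])
u,v=proj(p,[.565-.042*.88,.044-.042*.48,.067]).astype(int);x0,y0=u-40,v-35;print(x0,y0)
cv2.imwrite("pics/w4.png",cv2.resize(w[y0:y0+70,x0:x0+90,::-1],None,fx=8,fy=8,interpolation=2))
E
```

```text
{'clock': 7.35, 'joint_pos': [-0.4291, 0.3494, 0.3207, 1.815, -0.1289, 0.9973, 1.0003], 'joint_velocities': [0.0002, -0.0013, -0.0005, 0.0019, -0.0012, -0.0005, 0.0008], 'tau': [-0.0118, -55.0496, 5.0922, -33.4829, 0.0133, -0.0011, 0.0002], 'position': [0.5628, 0.0438, 0.0733], 'ee_rot': [0.2542, 0.9671, 0.0001, 0.0001], 'ft_force': [0.1684, -0.0757, 0.2232], 'torque': [0.0418, 0.0365, 0.0067], 'grasp_force': 0.0, 'grip_width': 1.0012}
to axis, tool units [-0.04611457  0.03261171 -0.91693729]
167 189
```

View pics/w4.png

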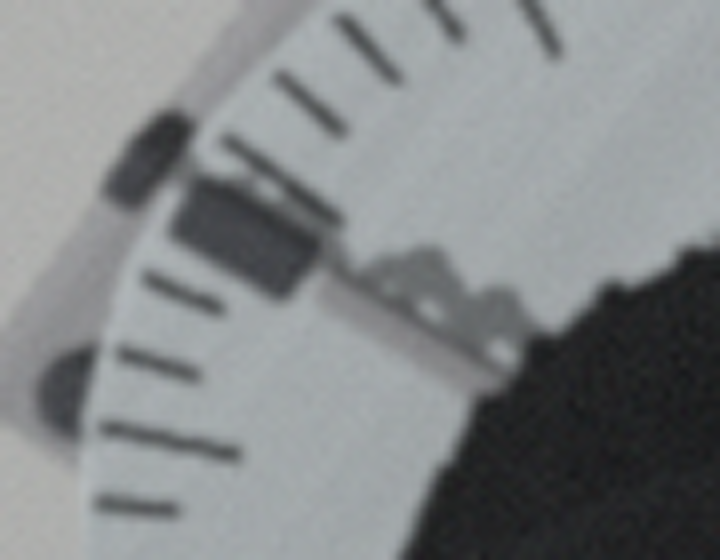

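The pointer tip is at about (328,285) with its inner end at (487,378), and the tab's inner end is at (303,270).

```bash
python3 - <<'E'
from h import *
p=dict(np.load("w4.npz"));f=lambda x,y,z=.067:ray(p,167+(x-3.5)/8,189+(y-3.5)/8,z)[:2]
P=[f(487,378),f(328,285)];T=[f(303,270),f(183,206)]
a=lambda d:np.degrees(np.arctan2(d[1],d[0])).round(1)
for c in([.565,.044],[.5647,.0445],[.566,.045]):
  c=np.array(c);print([(a(q-c),round(np.hypot(*(q-c)),4)) for q in P+T])
E
```

```text
[(np.float64(-151.4), np.float64(0.0301)), (np.float64(-151.7), np.float64(0.0424)), (np.float64(-151.8), np.float64(0.0443)), (np.float64(-151.5), np.float64(0.0532))]
[(np.float64(-150.3), np.float64(0.0301)), (np.float64(-150.9), np.float64(0.0424)), (np.float64(-151.0), np.float64(0.0443)), (np.float64(-150.8), np.float64(0.0531))]
[(np.float64(-150.7), np.float64(0.0315)), (np.float64(-151.2), np.float64(0.0438)), (np.float64(-151.2), np.float64(0.0457)), (np.float64(-151.0), np.float64(0.0545))]
```

carry_out:
  commands:
    - [[-0.04,0.03,-0.3,0,0,0],[0,0,-0.3,0,0,0],[0,0,-0.3,0,0,0],[0,0,0,0,0,0],[0,0,0,0,0,0]]

```text
clock: 7.82
position: [0.5655, 0.0441, 0.1108]
ee_rot: [0.254, 0.967, 0.001, 0.001]
ft_force: [0.3, -0.3, 0.2]
grip_width: 0.998
grasp_force: 0.0
```

The pointer and tab agree to within about 0.1°. Next I'll grip the ring.

carry_out:
  commands:
    - [[0,0,0,0,0,0],[0,0,0,0,0,0],[0,0,0,0,0,0],[0,0,0,0,0,0],[0,0,0,0,0,0],[0,0,0,0,0,0],[0,0,0,0,0,0],[0,0,0,0,0,0],[0,0,0,0,0,0],[0,0,0,0,0,0],[0,0,0,0,0,0],[0,0,0,0,0,0]]
  hand: 1
  force: 60

```text
clock: 8.82
position: [0.5634, 0.0417, 0.1093]
ee_rot: [0.255, 0.967, -0.001, -0.001]
ft_force: [-9.8, -7.0, 9.7]
grip_width: 0.404
grasp_force: 59.4
```

```bash
cat > q.py <<'E'
from h import *
from scipy.spatial.transform import Rotation as Ro
o=get_obs();print({k:np.round(o[k],3).tolist() for k in("clock","position","ft_force","torque","grip_width","grasp_force","joint_pos","tau")})
x=Ro.from_quat(o["ee_rot"]).as_matrix()[:,0];print("yaw",np.degrees(np.arctan2(x[1],x[0])).round(2))
# moment about vertical axis through valve, if 'torque' is taken at TCP
r=np.array(o["position"])-[.565,.044,.1];print("Mz axis",o["torque"][2]+r[0]*o["ft_force"][1]-r[1]*o["ft_force"][0])
E
python3 q.py
```

```text
{'clock': 8.817, 'position': [0.563, 0.042, 0.109], 'ft_force': [-9.797, -6.999, 9.675], 'torque': [-1.425, 1.773, 0.065], 'grip_width': 0.404, 'grasp_force': 59.35, 'joint_pos': [-0.436, 0.309, 0.331, 1.782, -0.111, 1.073, 0.988], 'tau': [-3.31, -50.009, 1.109, -36.382, -1.766, -2.927, -0.06]}
yaw 150.44
Mz axis 0.054289027420517735
```

carry_out:
  commands:
    - [[-0.01,-0.078,0,0,0,0],[0,0,0,0,0,0],[0,0,0,0,0,0.5],[0,0,0,0,0,0.5],[0,0,0,0,0,0.5],[0,0,0,0,0,0.5],[0,0,0,0,0,0.5]]

```text
clock: 9.4
position: [0.5634, 0.0417, 0.1094]
ee_rot: [0.379, 0.925, 0.0, -0.0]
ft_force: [-1.3, 2.6, 3.4]
grip_width: 0.396
grasp_force: 60.2
```

```bash
python3 q.py
```

```text
{'clock': 9.4, 'position': [0.563, 0.042, 0.109], 'ft_force': [-1.303, 2.621, 3.408], 'torque': [0.424, 0.306, 0.287], 'grip_width': 0.396, 'grasp_force': 60.154, 'joint_pos': [-0.467, 0.309, 0.369, 1.786, -0.126, 1.069, 0.74], 'tau': [2.193, -51.372, 6.066, -34.142, 0.575, -0.484, 0.983]}
yaw 135.45
Mz axis 0.2795976895576369
```

carry_out:
  commands:
    - [[0,0,0,0,0,0.5],[0,0,0,0,0,0.5],[0,0,0,0,0,0.5]]

```text
clock: 9.65
position: [0.5635, 0.0417, 0.1094]
ee_rot: [0.45, 0.893, 0.0, -0.0]
ft_force: [-1.2, 2.5, 3.2]
grip_width: 0.4
grasp_force: 60.1
```

```bash
python3 q.py
```

```text
{'clock': 9.65, 'position': [0.563, 0.042, 0.109], 'ft_force': [-1.207, 2.486, 3.201], 'torque': [0.462, 0.282, 0.298], 'grip_width': 0.4, 'grasp_force': 60.134, 'joint_pos': [-0.488, 0.311, 0.393, 1.787, -0.135, 1.069, 0.59], 'tau': [2.26, -51.179, 6.418, -34.008, 0.611, -0.365, 0.98]}
yaw 126.46
Mz axis 0.29095467446649753
```

carry_out:
  commands:
    - [[0,0,0,0,0,0.5],[0,0,0,0,0,0.5],[0,0,0,0,0,0.5]]

```text
clock: 9.9
position: [0.5635, 0.0418, 0.1094]
ee_rot: [0.519, 0.855, 0.0, -0.0]
ft_force: [-1.2, 2.0, 3.2]
grip_width: 0.404
grasp_force: 60.1
```

```bash
python3 q.py|tail -2
```

```text
yaw 117.46
Mz axis 0.23054611620869003
```

carry_out:
  commands:
    - [[0,0,0,0,0,0.5],[0,0,0,0,0,0.5]]

```text
clock: 10.07
position: [0.5636, 0.0418, 0.1093]
ee_rot: [0.563, 0.826, 0.0, -0.0]
ft_force: [-0.3, 2.9, 2.4]
grip_width: 0.404
grasp_force: 60.1
```

```bash
python3 q.py|tail -2
```

```text
yaw 111.45
Mz axis 0.24103528924207587
```

carry_out:
  commands:
    - [[0,0,0,0,0,0.5],[0,0,0,0,0,0.5],[0,0,0,0,0,0.5]]

```text
clock: 10.32
position: [0.5637, 0.0419, 0.1094]
ee_rot: [0.626, 0.78, 0.0, -0.0]
ft_force: [-0.7, 2.9, 1.6]
grip_width: 0.404
grasp_force: 60.1
```

```bash
python3 q.py|tail -2
```

```text
yaw 102.46
Mz axis 0.29001720109945217
```

carry_out:
  commands:
    - [[0,0,0,0,0,0.5],[0,0,0,0,0,0.5]]

```text
clock: 10.48
position: [0.5637, 0.0419, 0.1094]
ee_rot: [0.666, 0.746, 0.0, -0.0]
ft_force: [-0.4, 2.4, 2.8]
grip_width: 0.402
grasp_force: 60.0
```

```bash
python3 q.py|tail -2
```

```text
yaw 96.46
Mz axis 0.27680571389078096
```

carry_out:
  commands:
    - [[0,0,0,0,0,0.5],[0,0,0,0,0,0.5],[0,0,0,0,0,0.5]]

```text
clock: 10.73
position: [0.5638, 0.0419, 0.1094]
ee_rot: [0.723, 0.691, 0.0, 0.0]
ft_force: [0.5, 2.8, 1.8]
grip_width: 0.406
grasp_force: 60.0
```

```bash
python3 q.py|tail -2
```

```text
yaw 87.47
Mz axis 0.2694924450967741
```

carry_out:
  commands:
    - [[0,0,0,0,0,0.5],[0,0,0,0,0,0.5]]

```text
clock: 10.9
position: [0.5639, 0.0418, 0.1094]
ee_rot: [0.758, 0.653, 0.0, 0.0]
ft_force: [1.0, 2.8, 1.1]
grip_width: 0.402
grasp_force: 60.0
```

```bash
python3 q.py|tail -2
```

```text
yaw 81.46
Mz axis 0.28662752033792
```

carry_out:
  commands:
    - [[0,0,0,0,0,0.5],[0,0,0,0,0,0.5],[0,0,0,0,0,0.5]]

```text
clock: 11.15
position: [0.564, 0.0418, 0.1094]
ee_rot: [0.807, 0.591, 0.001, 0.0]
ft_force: [1.8, 2.4, 1.0]
grip_width: 0.4
grasp_force: 60.0
```

```bash
python3 q.py|tail -2
```

```text
yaw 72.46
Mz axis 0.3580925207116152
```

carry_out:
  commands:
    - [[0,0,0,0,0,0.5],[0,0,0,0,0,0.5]]

```text
clock: 11.32
position: [0.564, 0.0418, 0.1094]
ee_rot: [0.836, 0.548, 0.001, 0.0]
ft_force: [1.6, 2.2, 0.4]
grip_width: 0.402
grasp_force: 60.0
```

```bash
python3 q.py|tail -2
```

```text
yaw 66.47
Mz axis 0.46197907557104184
```

carry_out:
  commands:
    - [[0,0,0,0,0,0.5],[0,0,0,0,0,0.5]]

```text
clock: 11.48
position: [0.564, 0.0417, 0.1094]
ee_rot: [0.864, 0.504, 0.001, 0.0]
ft_force: [1.4, 1.6, 0.5]
grip_width: 0.404
grasp_force: 60.0
```

```bash
python3 q.py|tail -2
```

```text
yaw 60.48
Mz axis 0.5336327682511911
```

carry_out:
  commands:
    - [[0,0,0,0,0,0.5],[0,0,0,0,0,0.4]]

```text
clock: 11.65
position: [0.564, 0.0416, 0.1094]
ee_rot: [0.887, 0.462, 0.0, 0.0]
ft_force: [1.9, 2.3, 0.4]
grip_width: 0.399
grasp_force: 60.0
```

```bash
python3 q.py|tail -2
```

```text
yaw 55.08
Mz axis 0.6199223367078153
```

carry_out:
  commands:
    - [[0,0,0,0,0,0.5]]

```text
clock: 11.73
position: [0.564, 0.0416, 0.1094]
ee_rot: [0.898, 0.439, 0.001, 0.0]
ft_force: [1.4, 1.3, 1.3]
grip_width: 0.403
grasp_force: 60.0
```

```bash
python3 q.py|tail -2
```

```text
yaw 52.12
Mz axis 0.7126792893498839
```

carry_out:
  commands:
    - [[0,0,0,0,0,0],[0,0,0,0,0,0],[0,0,0,0,0,0],[0,0,0,0,0,0]]

```text
clock: 12.07
position: [0.564, 0.0416, 0.1094]
ee_rot: [0.898, 0.44, 0.001, 0.0]
ft_force: [4.2, 2.9, -0.5]
grip_width: 0.403
grasp_force: 60.0
```

```bash
python3 q.py|tail -2
```

```text
yaw 52.25
Mz axis 0.34757132009260183
```

The washer moment is about 0.45 N m, which is tight but not forced. I'll release and lift clear.

carry_out:
  commands:
    - [[0,0,0,0,0,0],[0,0,0,0,0,0],[0,0,0,0,0,0],[0,0,0,0,0,0],[0,0,0,0,0,0],[0,0,0,0,0,0],[0,0,0,0,0,0],[0,0,0,0,0,0]]
  hand: -1

```text
clock: 12.73
position: [0.5634, 0.041, 0.1093]
ee_rot: [0.898, 0.439, -0.0, -0.0]
ft_force: [-0.1, -0.7, 1.1]
grip_width: 0.999
grasp_force: 0.0
```

carry_out:
  commands:
    - [[0,0,-0.5,0,0,0],[0,0,-0.5,0,0,0],[0,0,-0.5,0,0,0],[0,0,-0.5,0,0,0],[0,0,-0.5,0,0,0],[0,0,-0.5,0,0,0],[0,0,0,0,0,-1],[0,0,0,0,0,-1],[0,0,0,0,0,-1],[0,0,0,0,0,-1],[0,0,0,0,0,-1],[0,0,0,0,0,0],[0,0,0,0,0,0]]

```text
clock: 13.82
position: [0.5634, 0.0409, 0.2293]
ee_rot: [0.755, 0.656, 0.0, -0.0]
ft_force: [-0.5, 1.5, 0.3]
grip_width: 0.998
grasp_force: 0.0
```

```bash
python3 - <<'E'
from h import *
p=camera_params("wrist");w=camera("wrist")
np.savez("w5.npz",mtx=p["mtx"],R=p["R"],t=p["t"])
u,v=proj(p,[.565,.044,.064]).astype(int);x0,y0=u-70,v-60;print(x0,y0)
cv2.imwrite("pics/w5.png",cv2.resize(w[y0:y0+120,x0:x0+140,::-1],None,fx=5,fy=5,interpolation=2))
E
```

```text
204 129
```

View pics/w5.png

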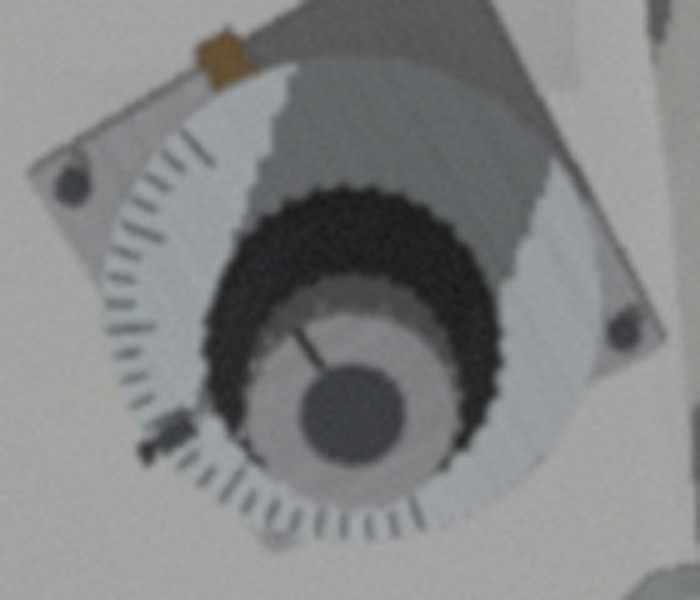

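The pointer at about (200,410) still sits in line with the tab at (178,430). The ring's mark has turned clockwise to (300,332). The hand is clear, so I'll hand in.

```bash
python3 -c "
from workcell import *
print(hand_in())"
```

```text
the job is handed in; nothing more can be done
None
```

The knob's pointer lines up with the tab to within about 0.1° by my measurement, the lock ring is tight at roughly 0.45 N m of washer moment, and the gripper has let go and is clear. The job is handed in at about 14 s on the robot's clock; no verdict came back.

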